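# Lock the printer stage's height stop

### The job

The height stop of the printer stage has been set and must now be locked: draw the slotted setting gauge out from under the big hex nut and lay it flat in the steel tray. Then run the nut down its screw (clockwise from above) until it seats on the block, tighten it by feel to about 0.3 N m, certainly not beyond 0.45 N m, and let go. Leave the other things on the bench alone.

Things in the scene. Friction and masses are not known exactly. Their poses are not given: they have to be found in the camera images.
- block: fixed dark steel block of the height stop, 150 x 80 mm in its x and y, on a grey 180 x 110 x 12 mm foot with four bolts; origin at the centre of its underside, z up. Its flat top (the deck) is 45 mm above the bench. The set screw stands on the deck at x = +35 mm, y = 0.
- deck (a point): the point of the block's flat top (45 mm above the bench) on the axis of the set screw; axes parallel to the block's; the nut's underside seats here
- screw: fixed upright steel set screw, 16 mm diameter, right-handed four-start thread of 20 mm lead; origin on its axis, 11.5 mm above the deck; its rounded top is 47 mm above the deck. It does not turn. The pressure of the seated nut is taken up between nut and screw, 10 mm from the axis.
- nut: steel hex jam nut on the set screw, 36 mm across flats, 41.6 mm across corners, 18 mm tall; origin on the axis at its underside, z up; two opposite flats face its +x and -x, the others at 60 degree steps. Clockwise from above it goes down 3.18 mm per rad (20 mm a turn); its underside starts 9.5 to 13.5 mm above the deck. It runs with some 0.08 N m of drag and stays where it is left.
- nut_centre (a point): centre of the nut, on the axis, 9 mm above its underside; axes as the nut's. Once the nut seats, its resistance to turning climbs steeply, by 2 to 3 N m per rad: 0.1 rad past first contact is tight. Poses are too coarse for this. At a standstill the drag can make the felt moment read up to 0.08 N m low. Let go, it springs back about 0.1 rad and stays tight enough.
- gauge_grip (a point): middle of the grip tab of the setting gauge, 26 mm above the gauge's underside. The tab stands upright: 30 mm long (x), 10 mm thick (y), its top 38 mm above the underside. Axes: z up, x towards the slot's open end. From this point the slot's centre is 55 mm ahead in x, the prong tips 75 mm ahead, the rear edge 20 mm behind.
- tray: fixed open steel tray, 170 mm along its x, 130 mm along its y, walls 3 mm thick and 18 mm high, floor 3 mm thick; origin at the centre of its underside, z up
- gauge: the setting gauge: loose flat aluminium fork, about 90 g, 95 x 46 mm, 8 mm thick, on the deck with its 19 mm wide slot round the set screw and its prongs under the nut, a few mm below it. Origin at the slot's centre, underside; x towards the open end. Drawn along its -x it is clear of screw and nut after 45 mm.
- dish: covered glass dish, 92 mm across, 16 mm high; stands on the bench; not to be moved; origin at its underside
- setblock: plain steel block, 50 x 30 x 12 mm, lying on the bench; not to be moved; origin at its underside
- spare_nut: loose hex nut, 24 mm across flats, 10 mm high, lying on the bench; not to be moved; origin at its underside
- nozzle: brass nozzle, 26 mm across, 34 mm high, standing on the bench; not to be moved; origin at its underside
- spanner: spanner lying on the bench; not to be moved; origin at its underside
- driver: screwdriver lying on the bench; not to be moved; origin at its underside
- vial: small jar, 28 mm across, 50 mm high, on the bench; not to be moved; origin at its underside
Things that resemble listed ones, but are neither listed nor needed, are in the scene too. Several things have the shape of the tray; the one meant has the colours described above.

How it is judged:
On the way, in this order (a step that is already met when the one before it is completed fails the run):
1. the gauge is drawn out from round the screw and from under the nut (horizontal distance between gauge_grip and deck above 0.095 m), for 0.1 s.
2. the nut is run down to within 3 mm of the deck (z of nut in the frame of deck below 0.003 m), for 0.1 s.
3. the nut is tightened: its seat bears on it with more than 15 N at 10 mm from the axis, which is 0.15 N m (contact force between nut and screw above 15 N), for 0.1 s.
At the end, for the whole second after the job is handed in: the nut is within 2 mm of the deck, still bears on its seat (3 to 60 N at 10 mm from the axis; it keeps about 8 N when let go) and does not turn; the gauge lies at rest flat (within 0.15 rad, tab up) on the tray's floor, its gripping point inside the tray (contact force between nut and screw between 3 and 60 N and z of nut in the frame of deck below 0.002 m and angular speed of nut below 0.1 rad/s and x of gauge_grip in the frame of tray between -0.085 and 0.085 m and y of gauge_grip in the frame of tray between -0.065 and 0.065 m and z of gauge_grip in the frame of tray below 0.035 m and angle between gauge_grip's own z axis and vertical below 0.15 rad and linear speed of gauge below 0.02 m/s); the robot touches nothing.
It fails at once if the nut is over-tightened (its seat bears on it with more than 60 N at 10 mm from the axis: 0.6 N m) (contact force between nut and screw above 60 N).
It fails at once if another thing on the bench is moved by more than 20 mm (distance of any of dish, setblock, spare_nut, nozzle, spanner, driver, vial from where it was at the start of the episode above 0.02 m).
It also fails if it takes over 72 s, if anything falls off the work surface, if the arm or the gripper's body presses on something with over 40 N, if the wrist force passes 120 N, or if a joint passes its speed limit or range.

### The arm

A 6-joint arm with a two-finger parallel gripper is mounted at the origin on the work surface. World frame = base frame: x ahead of the robot, y to its left, z up, the work surface at z = 0. Lengths are in m, angles in rad, forces in N, time in s.
With the tool pointing down it reaches from about 0.375 to 0.975 m from the base axis. Payload 3.8 kg.
Tool frame: the origin (TCP) lies on the centre line of the jaws, within the pads' length; the fingertips stand 25 mm ahead of it and the grasp point (between the pads) lies 6 mm ahead of it; z points along the fingers, y is the direction in which the jaws open and shut (so a half turn about z gives the same grasp; the last joint's range is limited). The gripper opens to 85 mm and grips with 20 to 120 N. Pads are 22 mm wide; open, the fingers measure 114 mm over their backs; the gripper's body (76 mm by 85 mm) begins 54 mm behind the grasp point. The pads swing forward as they close: fully open they stand 13 mm farther back than shut.
Start: joints at [-1.249, 0.264, 1.604, -0, 1.274, -0.037], TCP at [0.237, -0.632, 0.235] pointing down, gripper open.
Joint ranges: [-2.63, 2.63], [-0.94, 2.18], [0.31, 2.57], [-1.31, 4.45], [0, 2.66], [-2.55, 2.55]. Speed limits (rad/s): [2.57, 2.57, 3.14, 3.14, 3.14, 3.14].

### API

Orientations are given as a rotation vector (axis times angle).
In Python, from workcell import bot gives the robot as it stands.
- The arm moves only by the tool servo_tool, never from a script. Its argument "moves" is a list of rows, each a list of 3 entries, a list of its own where there are three numbers: the closure in counts, from 0 (fully open) to 255 (shut), then the shift along the tool's x, y, z in m, then the turn about the tool's z in rad. A call has exactly 8 rows; each row shifts and turns the pose as measured when the row begins, along the tool's axes as they then stand; what a row does not reach is not made up. A row lasts 1/12 s, in which the tool goes at most 41.7 mm and 7.16 degrees, less where a joint would pass 70% of its speed; a pose out of reach is approached as far as the arm can. A call is refused whole if a number of a shift passes 0.0417 or a number of a turn 0.125, either way. A call with a gripper value outside its range is refused whole. The fingers move at their own pace and stop on an object; "newtons" is the grip in N (left out, the last holds). Time passes only in rows, so rows that do not move let the fingers close, or fill a call up. It gives the time, the measured TCP pose, the force and the opening at its end, in the units of the state.
- bot.read_state(): the state, without advancing time (a new reading comes with each control period).
- bot.read_camera(name): name is "side" or "top" or "wrist"; returns a dict with "pixels" (420x560x3 uint8, red, green, blue), "depth" (420x560 float32, m along the optical axis (not along the pixel's ray), 0 where there is no reading), "intrinsics" (3x3 intrinsics, pixels), "R" (3x3) and "t" (3): a world point X has camera coordinates R X + t. Camera axes: x right, y down, z forward; pixel columns grow to the right and rows downward; lengths in m; the calibration is good to about 2 mm. A picture is of the moment at which its call begins.
- bot.finish_job(): hands the job in, once; it reports no verdict.
The state is a dict: "time": time; "q": joint angles; "joint_vel": joint speeds; "joint_torque": joint torques, N m; "tool_pos": TCP position; "tcp_rot": TCP orientation; "wrist_force": force on the tool from outside, world axes, zero at the start; "torque": the same for the moment, N m; "width": opening from 0.0 (shut) to 1.0 (fully open).
Only numpy, scipy, OpenCV 4.12 (cv2) and the standard library are available. Lean on these libraries where they do the work, as an engineer would, in place of code of your own. Each camera call takes 0.05 s, during which the arm holds its last target.

## Working session

There is one attempt and no reset: what is moved stays moved. The work goes in short steps, Python scripts to look and compute and a tool call to move; the robot and the scene stay as the last step left them, time stands still between calls to the robot, and variables do not carry over. Pictures are saved under pics/ and viewed, and the job is handed in when it is done.

Besides the shell and the picture viewer there is one more tool, called after "Request:" as name(argument=value, ...) on one line, values as JSON. servo_tool: Moves the arm, as the interface text tells. Its arguments: {"type":"object","properties":{"moves":{"type":"array","items":{"type":"array"}},"newtons":{"type":"number"}},"required":["moves"]}

```bash
mkdir -p pics; ls
python3 - <<'E'
from workcell import bot
import cv2,numpy as np
s=bot.read_state();print(s)
for n in ["top","side","wrist"]:
    c=bot.read_camera(n);cv2.imwrite(f"pics/{n}0.png",c["pixels"][:,:,::-1]);np.savez(f"{n}0.npz",**c)
    print(n,c["intrinsics"],c["R"],c["t"])
E
```

```text
pics
{'time': 0.0, 'q': array([-1.24891477e+00,  2.64753701e-01,  1.60536686e+00, -4.73078063e-06,
        1.27369612e+00, -3.69078005e-02]), 'joint_vel': array([ 0.00067214,  0.00044111,  0.00023746, -0.00024839, -0.00025683,
        0.00139673]), 'joint_torque': array([ 1.94292275e-03, -5.15111518e+01, -3.67313755e+01,  2.41291309e-04,
        1.28470862e-02, -1.79874411e-05]), 'tool_pos': array([ 0.23678452, -0.63133863,  0.2332655 ]), 'tcp_rot': array([-3.08901005e+00, -5.60176377e-01,  5.02774300e-04]), 'wrist_force': array([0.1749081 , 0.74666228, 0.56028703]), 'torque': array([ 0.00297441,  0.0299994 , -0.01849872]), 'width': 1.001584761510828}
top [[404.19078549   0.         275.86170174]
 [  0.         404.19078549 219.94355239]
 [  0.           0.           1.        ]] [[-0.01570423 -0.99984364 -0.00812902]
 [-0.98712071  0.01679786 -0.15909284]
 [ 0.15920451  0.00552589 -0.98723016]] [0.13497596 0.51613666 1.05191775]
side [[504.21985453   0.         280.5892812 ]
 [  0.         504.21985453 204.14000668]
 [  0.           0.           1.        ]] [[-0.84351688 -0.53666659  0.02163873]
 [-0.35808149  0.53188057 -0.76738563]
 [ 0.40032101 -0.65505117 -0.64082061]] [0.47332191 0.16352828 1.18062549]
wrist [[326.29311921   0.         277.88789252]
 [  0.         326.29311921 216.86528126]
 [  0.           0.           1.        ]] [[ 0.35167462 -0.93612024 -0.00196262]
 [-0.88682702 -0.33382642  0.3195274 ]
 [-0.29977124 -0.11062917 -0.94757501]] [-0.67312366 -0.0414683   0.38058088]
```

View pics/top0.png

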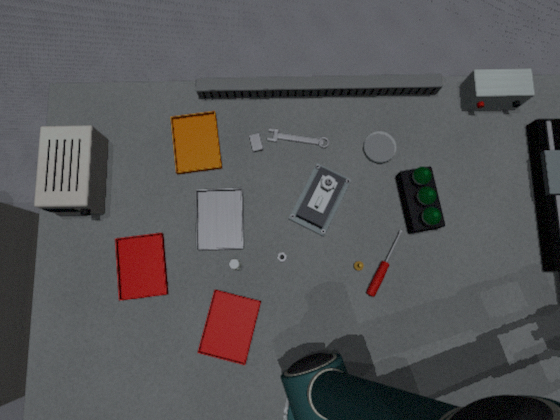

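View pics/side0.png

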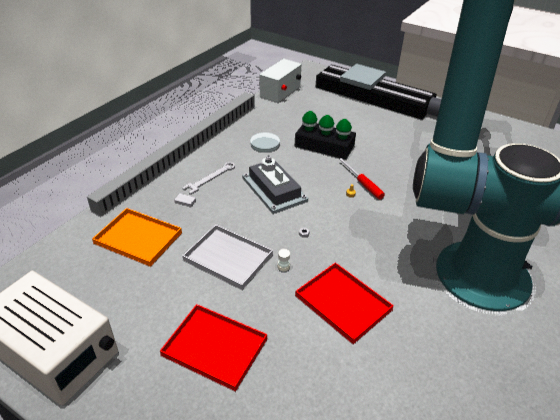

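View pics/wrist0.png

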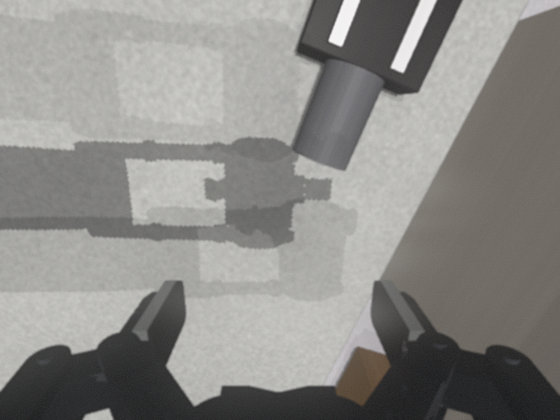

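The top view shows the block around (320,198), the nut at about (329,183), and the gauge running down-left from it. The grey steel tray is at about (220,219). Next I'll zoom in and get 3D positions.

```bash
cat > h.py <<'E'
import numpy as np,cv2
def cloud(c):
    K=c["intrinsics"];d=c["depth"];v,u=np.mgrid[0:d.shape[0],0:d.shape[1]]
    P=np.stack([(u-K[0,2])/K[0,0]*d,(v-K[1,2])/K[1,1]*d,d],-1)
    W=(P-c["t"])@c["R"]; W[d<=0]=np.nan
    return W
def ray(c,u,v,z):
    K=c["intrinsics"];r=np.array([(u-K[0,2])/K[0,0],(v-K[1,2])/K[1,1],1])@c["R"]
    o=-c["t"]@c["R"]; return o+r*(z-o[2])/r[2]
def proj(c,X):
    p=c["R"]@np.asarray(X,float)+c["t"];q=c["intrinsics"]@p;return q[:2]/q[2]
E
python3 - <<'E'
from h import *
c=dict(np.load("top0.npz"));W=cloud(c)
im=c["pixels"][:,:,::-1]
cv2.imwrite("pics/topz.png",cv2.resize(im[155:245,280:360],None,fx=6,fy=6,interpolation=cv2.INTER_CUBIC))
s=dict(np.load("side0.npz"));cv2.imwrite("pics/sidez.png",cv2.resize(s["pixels"][140:220,230:320,::-1],None,fx=6,fy=6,interpolation=cv2.INTER_CUBIC))
for n,cc in(("top",c),("side",s)):
    W=cloud(cc);z=W[...,2]
    m=(abs(W[...,0]-0.62)<.15)&(abs(W[...,1])<.2)
    print(n,ray(cc,329,183,.09) if n=="top" else "",np.histogram(z[m],bins=np.arange(-.01,.12,.005)))
    # deck
    d=(abs(z-.045)<.004)&m; p=W[d][:,:2].astype(np.float32); print("deckpts",len(p),cv2.minAreaRect(p))
    d=(z>.058)&(z<.12)&m; print(W[d].round(3).tolist()[:80])
    t=(abs(z-.018)<.006)
    m2=(abs(W[...,0]-.54)<.15)&(abs(W[...,1]-.24)<.12)
E
```

```text
top [ 0.60622089 -0.01456883  0.09      ] (array([  80, 4643, 6071,  524,  931,  620,   45,    5,   11,   16,  421,
        561,  300,   76,    9,    6,   80,   56,   42,   21,   13,    0,
          0,    0,    0]), array([-0.01 , -0.005,  0.   ,  0.005,  0.01 ,  0.015,  0.02 ,  0.025,
        0.03 ,  0.035,  0.04 ,  0.045,  0.05 ,  0.055,  0.06 ,  0.065,
        0.07 ,  0.075,  0.08 ,  0.085,  0.09 ,  0.095,  0.1  ,  0.105,
        0.11 ,  0.115]))
deckpts 944 ((0.5830307602882385, 0.003515377640724182), (0.07999851554632187, 0.15126267075538635), 62.43870544433594)
[[0.632, -0.009, 0.075], [0.633, -0.012, 0.073], [0.632, -0.015, 0.076], [0.632, -0.017, 0.076], [0.63, -0.004, 0.073], [0.629, -0.007, 0.075], [0.629, -0.009, 0.077], [0.629, -0.012, 0.076], [0.629, -0.015, 0.075], [0.63, -0.017, 0.074], [0.63, -0.02, 0.073], [0.63, -0.023, 0.072], [0.626, 0.002, 0.077], [0.627, -0.001, 0.075], [0.627, -0.004, 0.073], [0.626, -0.006, 0.077], [0.628, -0.01, 0.072], [0.626, -0.011, 0.078], [0.627, -0.015, 0.075], [0.627, -0.017, 0.075], [0.627, -0.02, 0.074], [0.626, -0.022, 0.077], [0.62
[... 3089 characters left out ...]
8, -0.021, 0.074], [0.62, 0.005, 0.077], [0.621, -0.002, 0.073], [0.618, -0.001, 0.074], [0.615, -0.002, 0.075], [0.611, -0.002, 0.077], [0.609, -0.003, 0.077], [0.607, -0.005, 0.076], [0.602, -0.002, 0.08], [0.605, -0.011, 0.074], [0.602, -0.012, 0.074], [0.6, -0.015, 0.073], [0.595, -0.012, 0.077], [0.596, -0.018, 0.073], [0.62, 0.005, 0.073], [0.616, 0.006, 0.076], [0.615, 0.003, 0.074], [0.612, 0.003, 0.076], [0.611, -0.001, 0.074], [0.607, -0.001, 0.075], [0.607, -0.005, 0.074], [0.603, -0.004, 0.075], [0.603, -0.009, 0.072], [0.598, -0.006, 0.076], [0.597, -0.01, 0.074], [0.597, -0.014, 0.072], [0.592, -0.012, 0.075], [0.622, 0.007, 0.071], [0.618, 0.008, 0.073], [0.617, 0.005, 0.071]]
```

View pics/topz.png

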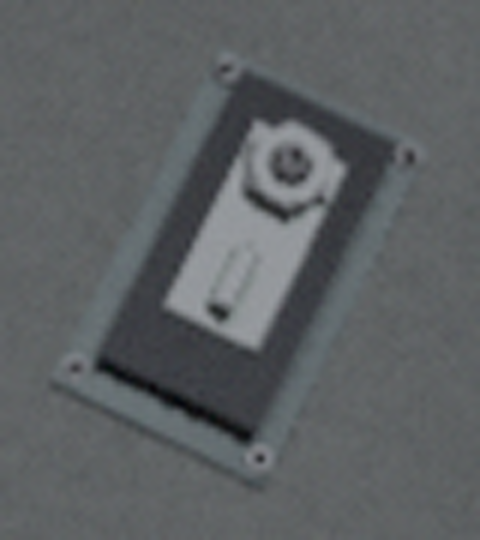

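View pics/sidez.png

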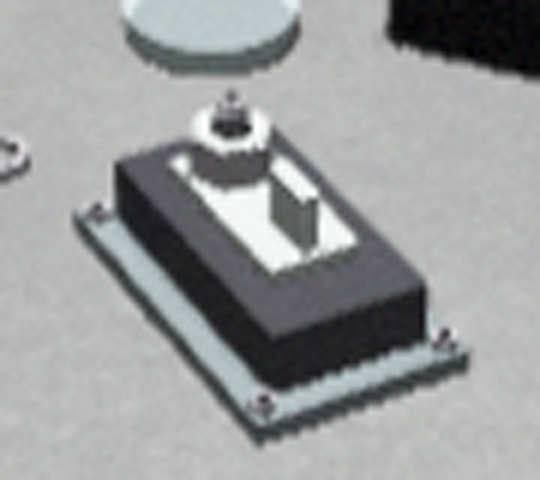

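Run:
```python
from h import *
c=dict(np.load("top0.npz"));im=c["pixels"].astype(int);W=cloud(c)
g=im.sum(2)/3
u0,v0,u1,v1=295,165,350,235
m=np.zeros(g.shape,bool); m[v0:v1,u0:u1]=True
sat=im.max(2)-im.min(2)
wh=m&(g>150)&(W[...,2]<.066)
v,u=np.nonzero(wh); p=np.array([ray(c,a,b,.053)[:2] for a,b in zip(u,v)],np.float32)
print(len(p),g[190:215,318].round(),cv2.minAreaRect(p))
z=W[...,2]
d=m&(abs(z-.045)<.004)&(g<110); print("dark deck",cv2.minAreaRect(W[d][:,:2].astype(np.float32)))
for n,cc in(("top",c),("side",dict(np.load("side0.npz")))):
    W=cloud(cc);z=W[...,2]
    nt=(z>.068)&(z<.08)&(np.hypot(W[...,0]-.614,W[...,1]+.0127)<.03);print(n,"nut top",np.median(z[nt]),cv2.minEnclosingCircle(W[nt][:,:2].astype(np.float32)))
    tb=(z>.062)&(z<.1)&(np.hypot(W[...,0]-.565,W[...,1]-.013)<.025);print("tab",W[tb].round(3).tolist())
    # tray
    tr=(z>.009)&(z<.025)&(abs(W[...,0]-.54)<.13)&(abs(W[...,1]-.24)<.09)
    q=W[tr][:,:2].astype(np.float32);print("tray",len(q),cv2.minAreaRect(q),q.min(0),q.max(0))
    # tall stuff
    tl=(z>.06)&(W[...,0]>.3)&(W[...,0]<.85)&(abs(W[...,1])<.5)
    k,l,st,ce=cv2.connectedComponentsWithStats(tl.astype(np.uint8))
    for i in range(1,k):
        if st[i,4]>15: print("tall",st[i,4],np.nanmin(W[l==i],0).round(3),np.nanmax(W[l==i],0).round(3))
```

```text
197 [153. 150. 152. 150. 152. 152. 142. 128. 136. 140. 148. 154. 152. 150.
 150. 138. 110. 116. 136. 146. 148. 113.  61.  66.  63.] ((0.5857928991317749, -0.0001892969012260437), (0.03989844769239426, 0.08789036422967911), 62.08052444458008)
dark deck ((0.5830307602882385, 0.003515377640724182), (0.07999851554632187, 0.15126267075538635), 62.43870544433594)
top nut top 0.07454171308180847 ((0.6132069826126099, -0.012815739028155804), 0.02037065662443638)
tab [[0.577, 0.011, 0.078], [0.576, 0.009, 0.084], [0.573, 0.012, 0.084], [0.573, 0.009, 0.083], [0.574, 0.007, 0.082], [0.573, 0.004, 0.084], [0.571, 0.015, 0.082], [0.57, 0.012, 0.084], [0.571, 0.009, 0.081], [0.57, 0.007, 0.084], [0.571, 0.004, 0.081], [0.568, 0.015, 0.085], [0.568, 0.012, 0.082], [0.567, 0.01, 0.086], [0.567, 0.007, 0.086], [0.565, 0.018, 0.083], [0.566, 0.015, 0.082], [0.566, 0.012, 0.079], [0.566, 0.009, 0.079], [0.566, 0.007, 0.081], [0.563, 0.018, 0.082], [0.563, 0.015, 0.083], [0.563, 0.012, 0.081], [0.562, 0.01, 0.084], [0.56, 0.021, 0.086], [0.56, 0.018, 0.083], [0.56, 0.015, 0.083], [0.56, 0.012, 0.082], 
[... 2458 characters left out ...]
, 0.021, 0.071], [0.557, 0.022, 0.063], [0.552, 0.025, 0.067], [0.548, 0.027, 0.07], [0.545, 0.026, 0.07], [0.544, 0.022, 0.069], [0.55, 0.028, 0.067], [0.549, 0.025, 0.065], [0.545, 0.026, 0.067], [0.546, 0.02, 0.063], [0.548, 0.026, 0.062], [0.544, 0.023, 0.062]]
tray 408 ((0.5400703549385071, 0.2749573290348053), (0.2597285807132721, 0.10941869020462036), 0.0538921058177948) [0.41023025 0.22018912] [0.66989195 0.3297885 ]
tall 149 [ 0.836 -0.5    0.06 ] [ 0.85  -0.408  0.094]
tall 199 [ 0.599 -0.269  0.061] [ 0.642 -0.231  0.112]
tall 208 [ 0.545 -0.28   0.062] [ 0.591 -0.24   0.111]
tall 212 [ 0.491 -0.289  0.06 ] [ 0.538 -0.247  0.111]
tall 226 [ 0.544 -0.03   0.06 ] [0.63  0.029 0.093]
```

```bash
cat > plan.py <<'E'
import sys,numpy as np
from scipy.spatial.transform import Rotation as Ro
from workcell import bot
from h import *
def psi(R): return np.arctan2(R[1,1],R[0,1])
def plan(tgt,psi_t,v=.036,w=.12,s=None,turnsign=None):
    s=s or bot.read_state();p=np.array(s["tool_pos"]);R=Ro.from_rotvec(s["tcp_rot"]).as_matrix()
    print("pos",p.round(4),"psi",np.degrees(psi(R)).round(2),"q6",s["q"][5].round(3),"t",s["time"].round(2),"tilt",np.degrees(np.arccos(-R[2,2])).round(2))
    dp=np.array(tgt)-p; dps=(psi_t-psi(R)+np.pi)%(2*np.pi)-np.pi
    if turnsign and np.sign(dps)==turnsign: dps-=turnsign*2*np.pi
    turn=-dps; n=int(max(np.ceil(np.linalg.norm(dp)/v),np.ceil(abs(turn)/w),1))
    rows=[]
    for i in range(n):
        l=R.T@(dp/n); rows.append(([round(float(x),4) for x in l],round(float(turn/n),3)))
        R=R@Ro.from_rotvec([0,0,turn/n]).as_matrix()
    for i,r in enumerate(rows): print(r, "" if (i+1)%8 else "\n")
E
python3 - <<'E'
from plan import *
c=dict(np.load("wrist0.npz"));s=bot.read_state();R=Ro.from_rotvec(s["tcp_rot"]).as_matrix()
o=-c["R"].T@c["t"];print("cam in tool",R.T@(o-s["tool_pos"]),"cam axes in tool\n",(R.T@c["R"].T).round(3))
plan([.55,.02,.2],np.radians(62.4))
t=dict(np.load("top0.npz"))
cv2.imwrite("pics/trayz.png",cv2.resize(t["pixels"][180:260,190:250,::-1],None,fx=7,fy=7,interpolation=cv2.INTER_CUBIC))
E
```

```text
cam in tool [ 0.08269292 -0.00087746 -0.13904309] cam axes in tool
 [[ 0.001 -0.948 -0.32 ]
 [ 1.     0.001  0.   ]
 [ 0.    -0.32   0.948]]Traceback (most recent call last):
  File "<stdin>", line 4, in <module>
  File "plan.py", line 8, in plan
    print("pos",p.round(4),"psi",np.degrees(psi(R)).round(2),"q6",s["q"][5].round(3),"t",s["time"].round(2),"tilt",np.degrees(np.arccos(-R[2,2])).round(2))
                                                                                         ^^^^^^^^^^^^^^^
AttributeError: 'float' object has no attribute 'round'
```

```bash
sed -i 's/s\["time"\].round(2)/round(s["time"],2)/' plan.py
python3 - <<'E'
from plan import *
plan([.55,.02,.2],np.radians(62.4))
t=dict(np.load("top0.npz"))
cv2.imwrite("pics/trayz.png",cv2.resize(t["pixels"][180:260,190:250,::-1],None,fx=7,fy=7,interpolation=cv2.INTER_CUBIC))
E
```

```text
pos [ 0.2368 -0.6315  0.2335] psi -69.44 q6 -0.037 t 0.15 tilt 0.1
([0.0249, -0.0238, 0.0016], -0.11) 
([0.0273, -0.0209, 0.0016], -0.11) 
([0.0294, -0.0178, 0.0016], -0.11) 
([0.0312, -0.0145, 0.0016], -0.11) 
([0.0326, -0.011, 0.0016], -0.11) 
([0.0336, -0.0074, 0.0016], -0.11) 
([0.0342, -0.0037, 0.0016], -0.11) 
([0.0344, 0.0001, 0.0016], -0.11) 

([0.0342, 0.0039, 0.0016], -0.11) 
([0.0336, 0.0076, 0.0016], -0.11) 
([0.0325, 0.0112, 0.0016], -0.11) 
([0.0311, 0.0147, 0.0016], -0.11) 
([0.0293, 0.018, 0.0016], -0.11) 
([0.0272, 0.0211, 0.0016], -0.11) 
([0.0247, 0.024, 0.0016], -0.11) 
([0.0219, 0.0265, 0.0016], -0.11) 

([0.0189, 0.0288, 0.0016], -0.11) 
([0.0156, 0.0307, 0.0016], -0.11) 
([0.0122, 0.0322, 0.0016], -0.11) 
([0.0086, 0.0333, 0.0016], -0.11) 
([0.0049, 0.0341, 0.0016], -0.11)
```

View pics/trayz.png

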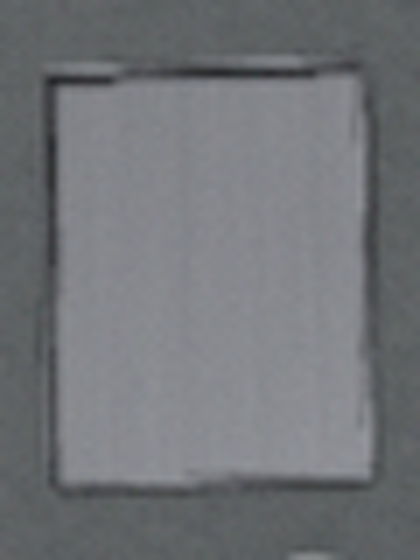

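The tray's corners are at roughly (197,190), (242,189), (244,249) and (198,250) in the top image, so its long side runs along world x. Now moving over the gauge.

Request:
servo_tool(moves=[[0, [0.025, -0.024, 0.0016], -0.11], [0, [0.0275, -0.021, 0.0016], -0.11], [0, [0.0295, -0.018, 0.0016], -0.11], [0, [0.031, -0.0145, 0.0016], -0.11], [0, [0.0325, -0.011, 0.0016], -0.11], [0, [0.0335, -0.0075, 0.0016], -0.11], [0, [0.034, -0.0035, 0.0016], -0.11], [0, [0.0345, 0, 0.0016], -0.11]])

```text
time: 0.82
tool_pos: [0.3516, -0.3769, 0.2157]
tcp_rot: [-2.528, -1.858, 0.002]
wrist_force: [0.6, 0.4, 0.5]
width: 1.002
```

Run:
```python
from plan import *
plan([.55,.02,.2],np.radians(62.4))
t=dict(np.load("top0.npz"))
P=[ray(t,*p,.018)[:2] for p in[(196.9,189.7),(241.7,189.1),(243.6,249.3),(198.3,250)]]
P=np.array(P);print(P.round(3),P.mean(0),np.linalg.norm(P-np.roll(P,-1,0),axis=1))
print(cv2.minAreaRect(P.astype(np.float32)))
```

```text
pos [ 0.3516 -0.3769  0.2157] psi -17.36 q6 -0.565 t 0.82 tilt 0.27
([0.0337, 0.0055, 0.0012], -0.107) 
([0.0329, 0.009, 0.0012], -0.107) 
([0.0318, 0.0125, 0.0012], -0.107) 
([0.0302, 0.0158, 0.0012], -0.107) 
([0.0284, 0.019, 0.0012], -0.107) 
([0.0262, 0.0219, 0.0012], -0.107) 
([0.0237, 0.0246, 0.0012], -0.107) 
([0.0209, 0.027, 0.0012], -0.107) 

([0.0179, 0.029, 0.0012], -0.107) 
([0.0147, 0.0308, 0.0012], -0.107) 
([0.0114, 0.0322, 0.0012], -0.107) 
([0.0079, 0.0332, 0.0012], -0.107) 
([0.0043, 0.0339, 0.0012], -0.107) 
[[0.612 0.347]
 [0.611 0.221]
 [0.442 0.216]
 [0.442 0.34 ]] [0.52694448 0.2810349 ] [0.12570983 0.16907251 0.12408133 0.16950251]
((0.5270385146141052, 0.2814418077468872), (0.17315120995044708, 0.12564362585544586), 1.633941411972046)
```

Request:
servo_tool(moves=[[0, [0.0337, 0.0055, 0.0012], -0.107], [0, [0.033, 0.009, 0.0012], -0.107], [0, [0.032, 0.0125, 0.0012], -0.107], [0, [0.03, 0.016, 0.0012], -0.107], [0, [0.0285, 0.019, 0.0012], -0.107], [0, [0.026, 0.022, 0.0012], -0.107], [0, [0.0235, 0.0245, 0.0012], -0.107], [0, [0.021, 0.027, 0.0012], -0.107]])

```text
time: 1.48
tool_pos: [0.4709, -0.1163, 0.2045]
tcp_rot: [-1.47, -2.77, -0.002]
wrist_force: [0.4, -0.3, -0.2]
width: 1.0
```

Run:
```python
from plan import *
plan([.55,.02,.2],np.radians(62.4))
```

```text
pos [ 0.4709 -0.1163  0.2045] psi 34.11 q6 -0.892 t 1.48 tilt 0.33
([0.0137, 0.0284, 0.0009], -0.099) 
([0.0108, 0.0296, 0.0009], -0.099) 
([0.0079, 0.0305, 0.0009], -0.099) 
([0.0048, 0.0312, 0.0009], -0.099) 
([0.0017, 0.0315, 0.0009], -0.099)
```

Request:
servo_tool(moves=[[0, [0.0137, 0.0285, 0.001], -0.1], [0, [0.011, 0.0295, 0.001], -0.1], [0, [0.008, 0.0305, 0.001], -0.1], [0, [0.005, 0.031, 0.001], -0.1], [100, [0.0015, 0.0315, 0.001], -0.1], [100, [0, 0, 0], 0], [100, [0, 0, 0], 0], [100, [0, 0, 0], 0]])

```text
time: 2.15
tool_pos: [0.5502, 0.0364, 0.1974]
tcp_rot: [-0.679, -3.06, -0.007]
wrist_force: [-0.1, 0.1, -0.1]
width: 0.608
```

Run:
```python
from plan import *
c=bot.read_camera("wrist");np.savez("w1.npz",**c);cv2.imwrite("pics/w1.png",c["pixels"][:,:,::-1])
s=bot.read_state();print(s["width"]);plan([.562,.015,.2],np.radians(62.4))
```

```text
0.6093031212635176
pos [0.5499 0.036  0.1973] psi 64.92 q6 -1.119 t 2.2 tilt 0.49
([-0.0198, -0.0139, -0.0029], 0.044)
```

View pics/w1.png

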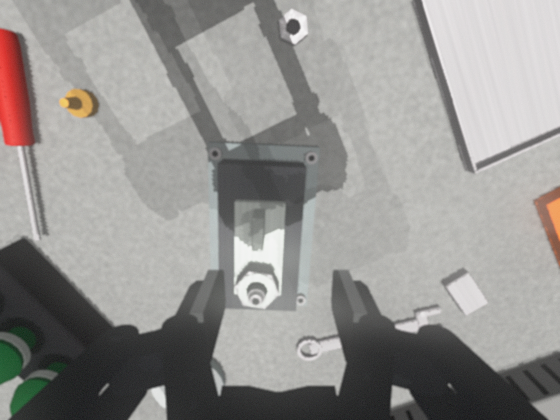

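The wrist view shows the gauge at about (258,240), the tab near (256,225) and the nut hex at (258,287). The open pads are at the bottom. I'll measure from this view.

Run:
```python
from h import *
c=dict(np.load("w1.npz"));W=cloud(c);z=W[...,2];im=c["pixels"]
cv2.imwrite("pics/w1z.png",cv2.resize(im[130:330,190:340,::-1],None,fx=4,fy=4,interpolation=cv2.INTER_CUBIC)[:800].copy()[:600])
cv2.imwrite("pics/w1n.png",cv2.resize(im[240:320,210:310,::-1],None,fx=7,fy=7,interpolation=cv2.INTER_CUBIC))
x,y=W[...,0],W[...,1]
reg=(np.hypot(x-.585,y)<.1)
f=lambda m:W[m][:,:2].astype(np.float32)
print("deck z",np.median(z[reg&(abs(z-.045)<.004)]),cv2.minAreaRect(f(reg&(abs(z-.045)<.0035)&(im.sum(2)<330))))
tb=(z>.068)&(z<.09)&(np.hypot(x-.563,y-.014)<.03);print("tab",tb.sum(),np.median(z[tb]),cv2.minAreaRect(f(tb&(z>.079))),f(tb&(z>.079)).mean(0))
nt=(z>.068)&(z<.081)&(np.hypot(x-.613,y+.0115)<.03);print("nut",nt.sum(),np.median(z[nt]),cv2.minEnclosingCircle(f(nt)),f(nt).mean(0))
sc=(z>.084)&(np.hypot(x-.613,y+.0115)<.015);print("screw",f(sc).mean(0),z[sc].max())
```

```text
deck z 0.04480936863899559 ((0.5675482749938965, 0.010086014866828918), (0.07997914403676987, 0.12303783744573593), 62.35931396484375)
tab 462 0.08258379704351936 ((0.5590772032737732, 0.014199160039424896), (0.010025490075349808, 0.030073432251811028), 62.28680419921875) [0.55857056 0.01459006]
nut 1033 0.07426255315642248 ((0.6103678941726685, -0.012688323855400085), 0.021084552630782127) [ 0.6071715  -0.01043546]
screw [ 0.60857934 -0.011257  ] 0.09327605833093813
```

View pics/w1n.png

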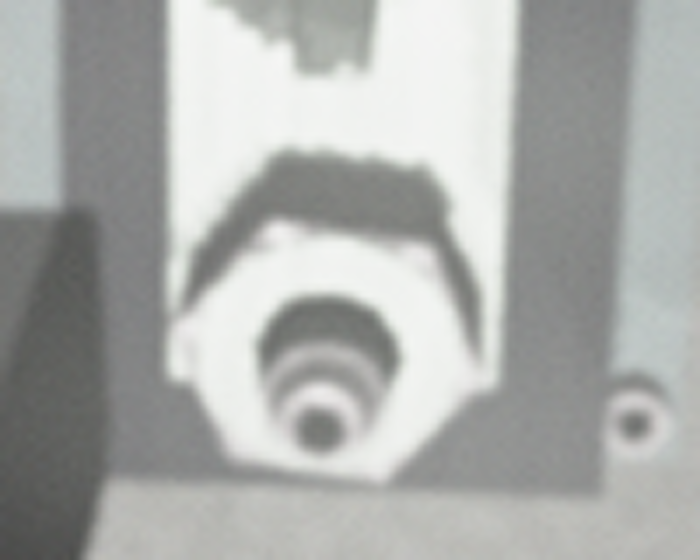

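View pics/w1z.png

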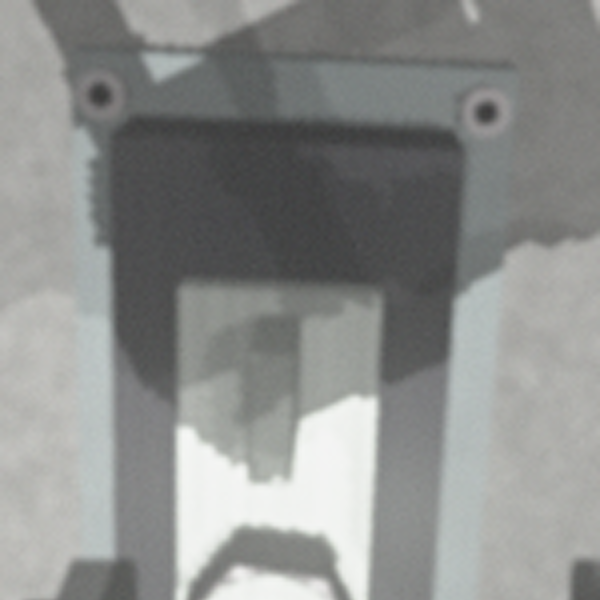

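Run:
```python
from plan import *
plan([.560,.0142,.13],np.radians(62.3),v=.02)
```

```text
pos [0.5499 0.036  0.1973] psi 64.92 q6 -1.119 t 2.2 tilt 0.49
([-0.0047, -0.0039, 0.0168], 0.011) 
([-0.0048, -0.0038, 0.0168], 0.011) 
([-0.0048, -0.0038, 0.0168], 0.011) 
([-0.0049, -0.0037, 0.0168], 0.011)
```

Request:
servo_tool(moves=[[100, [-0.005, -0.004, 0.017], 0.011], [100, [-0.005, -0.004, 0.017], 0.011], [100, [-0.005, -0.004, 0.016], 0.011], [100, [-0.004, -0.003, 0.01], 0.01], [100, [0, 0, 0.004], 0], [100, [0, 0, 0], 0], [100, [0, 0, 0], 0], [100, [0, 0, 0], 0]])

```text
time: 2.87
tool_pos: [0.5584, 0.0062, 0.1332]
tcp_rot: [-0.771, -3.04, -0.005]
wrist_force: [0.3, 0.3, -0.8]
width: 0.609
```

Run:
```python
from plan import *
plan([.560,.0142,.081],np.radians(62.3),v=.012)
```

```text
pos [0.5584 0.0062 0.1332] psi 61.54 q6 -1.113 t 2.87 tilt 0.34
([0.0004, 0.0015, 0.0105], -0.003) 
([0.0004, 0.0015, 0.0105], -0.003) 
([0.0004, 0.0015, 0.0105], -0.003) 
([0.0004, 0.0015, 0.0105], -0.003) 
([0.0004, 0.0015, 0.0105], -0.003)
```

Request:
servo_tool(moves=[[100, [0.0004, 0.003, 0.01], -0.004], [100, [0.0004, 0.002, 0.01], -0.004], [100, [0.0004, 0.001, 0.01], -0.003], [100, [0, 0.001, 0.01], -0.002], [100, [0, 0, 0.006], 0], [100, [0, 0, 0], 0], [100, [0, 0, 0], 0], [100, [0, 0, 0], 0]])

```text
time: 3.53
tool_pos: [0.5615, 0.0153, 0.0838]
tcp_rot: [-0.746, -3.049, -0.007]
wrist_force: [0.0, 0.1, -0.3]
width: 0.608
```

Run:
```python
from plan import *
plan([.560,.0142,.081],np.radians(62.3),v=.012)
```

```text
pos [0.5615 0.0153 0.0838] psi 62.49 q6 -1.114 t 3.53 tilt 0.29
([0.0008, -0.0017, 0.0028], 0.003)
```

Request:
servo_tool(moves=[[100, [0.0008, -0.0015, 0.0025], 0.003], [255, [0, 0, 0], 0], [255, [0, 0, 0], 0], [255, [0, 0, 0], 0], [255, [0, 0, 0], 0], [255, [0, 0, 0], 0], [255, [0, 0, 0], 0], [255, [0, 0, 0], 0]], newtons=50)

```text
time: 4.2
tool_pos: [0.5611, 0.0139, 0.0827]
tcp_rot: [0.753, 3.05, 0.007]
wrist_force: [0.6, 0.2, -1.8]
width: 0.091
```

Run:
```python
from plan import *
c=bot.read_camera("wrist");cv2.imwrite("pics/w2.png",c["pixels"][:,:,::-1])
s=bot.read_state();print(s["width"]*85,s["wrist_force"],s["torque"]);plan([.5069,.042,.081],np.radians(62.3),v=.012)
```

```text
7.472377635040152 [ 0.25373145 -0.39544523 -1.27574266] [-0.03145489  0.00196516 -0.02691366]
pos [0.5611 0.014  0.0827] psi 62.27 q6 -1.113 t 4.25 tilt 0.27
([0.0102, -0.0001, 0.0003], -0.0) 
([0.0102, -0.0001, 0.0003], -0.0) 
([0.0102, -0.0001, 0.0003], -0.0) 
([0.0102, -0.0001, 0.0003], -0.0) 
([0.0102, -0.0001, 0.0003], -0.0) 
([0.0102, -0.0001, 0.0003], -0.0)
```

View pics/w2.png

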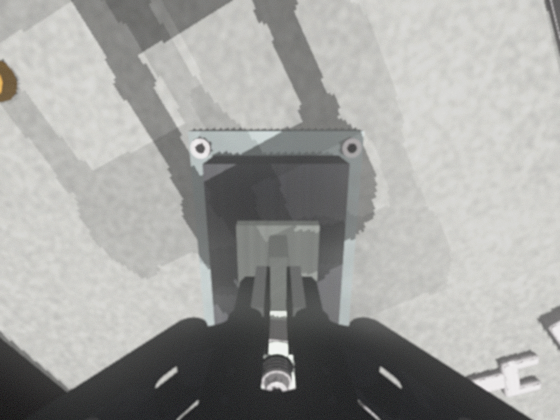

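The tab sits between the pads at about (280,285). Drawing the gauge back now.

Request:
servo_tool(moves=[[255, [0.006, 0, 0], 0], [255, [0.01, 0, 0], 0], [255, [0.01, 0, 0], 0], [255, [0.01, 0, 0], 0], [255, [0.01, 0, 0], 0], [255, [0.01, 0, 0], 0], [255, [0.01, 0, 0], 0], [255, [0, 0, -0.005], 0]])

```text
time: 4.92
tool_pos: [0.4934, 0.0481, 0.0861]
tcp_rot: [-0.752, -3.045, -0.006]
wrist_force: [-0.4, 0.0, -1.6]
width: 0.088
```

Run:
```python
from plan import *
s=bot.read_state();print(s["width"]*85,s["wrist_force"])
plan([.497,.047,.14],np.radians(62.3),v=.03)
```

```text
7.451314087500377 [-0.44333752  0.01410302 -1.61085599]
pos [0.4934 0.0481 0.0861] psi 62.27 q6 -1.047 t 4.92 tilt 0.36
([-0.0017, 0.0004, -0.027], -0.0) 
([-0.0017, 0.0004, -0.027], -0.0)
```

Run:
```python
from plan import *
plan([.4995,.280,.14],np.radians(92),v=.025)
```

```text
pos [0.4934 0.0481 0.0861] psi 62.27 q6 -1.047 t 4.92 tilt 0.36
([0.0103, 0.0208, -0.0053], -0.052) 
([0.0092, 0.0213, -0.0053], -0.052) 
([0.0081, 0.0218, -0.0053], -0.052) 
([0.0069, 0.0222, -0.0053], -0.052) 
([0.0058, 0.0225, -0.0053], -0.052) 
([0.0046, 0.0228, -0.0053], -0.052) 
([0.0034, 0.023, -0.0053], -0.052) 
([0.0022, 0.0231, -0.0053], -0.052) 

([0.001, 0.0232, -0.0053], -0.052) 
([-0.0002, 0.0232, -0.0053], -0.052)
```

Request:
servo_tool(moves=[[255, [0, 0, -0.02], 0], [255, [0.01, 0.015, -0.02], -0.05], [255, [0.009, 0.021, -0.01], -0.055], [255, [0.008, 0.022, 0], -0.055], [255, [0.007, 0.0225, 0], -0.055], [255, [0.006, 0.023, 0], -0.055], [255, [0.004, 0.023, 0], -0.055], [255, [0.003, 0.023, 0], -0.055]])

```text
time: 5.58
tool_pos: [0.4946, 0.2099, 0.1449]
tcp_rot: [0.144, 3.134, 0.008]
wrist_force: [0.1, 0.2, -1.3]
width: 0.089
```

Run:
```python
from plan import *
plan([.4995,.280,.14],np.radians(92),v=.025)
```

```text
pos [0.4946 0.2099 0.1449] psi 84.75 q6 -1.128 t 5.58 tilt 0.4
([0.0005, 0.0234, 0.0018], -0.042) 
([-0.0005, 0.0234, 0.0018], -0.042) 
([-0.0015, 0.0234, 0.0018], -0.042)
```

Request:
servo_tool(moves=[[255, [0, 0.023, 0], -0.04], [255, [-0.001, 0.018, 0], -0.03], [255, [-0.001, 0.01, 0.003], -0.02], [255, [0, 0.003, 0.003], -0.01], [255, [0, 0, 0], 0], [255, [0, 0, 0], 0], [255, [0, 0, 0], 0], [255, [0, 0, 0], 0]])

```text
time: 6.25
tool_pos: [0.4998, 0.2693, 0.1412]
tcp_rot: [-0.031, 3.133, 0.009]
wrist_force: [-0.0, -0.2, 0.1]
width: 0.089
```

Run:
```python
from plan import *
for n in["wrist","side"]:
    c=bot.read_camera(n);np.savez(n+"3.npz",**c);cv2.imwrite(f"pics/{n}3.png",c["pixels"][:,:,::-1])
plan([.4995,.280,.14],np.radians(92),v=.025)
```

```text
pos [0.4998 0.2693 0.1412] psi 91.12 q6 -1.142 t 6.35 tilt 0.61
([0.0001, 0.0107, 0.0013], -0.015)
```

View pics/wrist3.png

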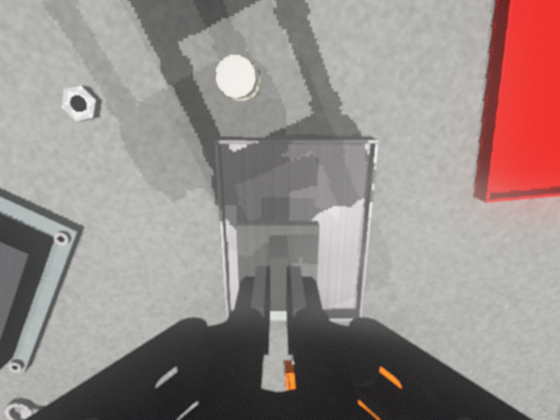

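View pics/side3.png

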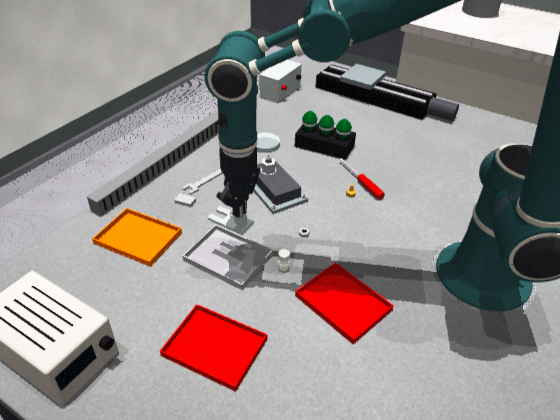

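Run:
```python
from plan import *
c=dict(np.load("wrist3.npz"));
for uv in[(220,139),(376,140),(359,318),(228,316)]: print(uv,ray(c,*uv,.018).round(4))
W=cloud(c);z=W[...,2]
v,u=np.nonzero((z>.012)&(z<.024)&(abs(W[...,0]-.527)<.11)&(abs(W[...,1]-.281)<.085));
p=W[v,u][:,:2].astype(np.float32);print(cv2.minAreaRect(p),p.min(0),p.max(0))
g=(z>.085)&(z<.12)&(W[...,0]>.4)&(W[...,0]<.65);v,u=np.nonzero(g);print(len(v),z[g].mean() if len(v) else 0, cv2.minAreaRect(W[g][:,:2].astype(np.float32)))
```

```text
(220, 139) [0.4435 0.2244 0.018 ]
(376, 140) [0.4418 0.3469 0.018 ]
(359, 318) [0.6079 0.3505 0.018 ]
(228, 316) [0.6076 0.2258 0.018 ]
((0.5274186134338379, 0.28583449125289917), (0.17027290165424347, 0.13035902380943298), 1.2752046585083008) [0.4411269  0.21896894] [0.61263365 0.35246882]
3711 0.11147354946560063 ((0.5266458988189697, 0.270218163728714), (0.09617383033037186, 0.04613599553704262), 0.6329677700996399)
```

Request:
servo_tool(moves=[[255, [0, 0.006, 0.004], -0.005], [255, [0, 0.006, 0.012], -0.005], [255, [0, 0.003, 0.016], 0], [255, [0, 0, 0.016], 0], [255, [0, 0, 0.016], 0], [255, [0, 0, 0.014], 0], [255, [0, 0, 0.008], 0], [255, [0, 0, 0], 0]])

```text
time: 7.02
tool_pos: [0.5011, 0.2868, 0.0486]
tcp_rot: [-0.044, 3.13, 0.012]
wrist_force: [-0.1, -0.5, -0.7]
width: 0.091
```

Run:
```python
from plan import *
plan([.5005,.285,.0407],np.radians(91.7),v=.025)
```

```text
pos [0.5011 0.2868 0.0486] psi 91.62 q6 -1.125 t 7.02 tilt 0.78
([0.0008, -0.0018, 0.0079], -0.001)
```

Request:
servo_tool(moves=[[255, [0, 0, 0.003], 0], [255, [0, 0, 0.003], 0], [255, [0, 0, 0.002], 0], [255, [0, 0, 0.001], 0], [255, [0, 0, 0], 0], [190, [0, 0, 0], 0], [190, [0, 0, 0], 0], [190, [0, 0, 0], 0]])

```text
time: 7.68
tool_pos: [0.5044, 0.2887, 0.0432]
tcp_rot: [-0.045, 3.124, 0.017]
wrist_force: [-0.0, 1.0, -0.1]
width: 0.26
```

Run:
```python
from plan import *
s=bot.read_state();print(s["width"]*85,s["wrist_force"]);plan([.5005,.285,.0407],np.radians(91.7),v=.025)
c=bot.read_camera("wrist");cv2.imwrite("pics/w4.png",c["pixels"][:,:,::-1])
```

```text
22.06298693811191 [-0.03958106  0.98348355 -0.07856502]
pos [0.5044 0.2887 0.0432] psi 91.65 q6 -1.125 t 7.68 tilt 1.15
([0.0041, -0.0037, 0.0024], -0.001)
```

View pics/w4.png

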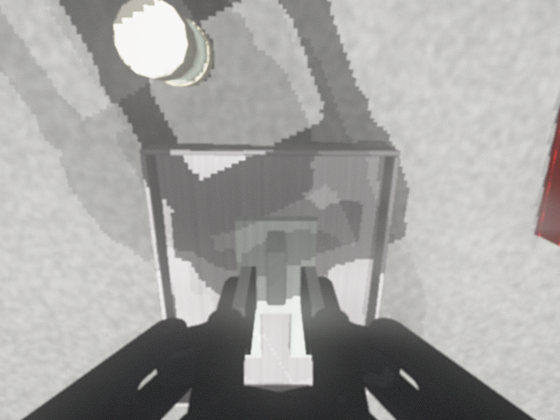

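Run:
```python
from plan import *
c=dict(np.load("w1.npz"));W=cloud(c);z=W[...,2]
nt=(z>.071)&(z<.078)&(np.hypot(W[...,0]-.608,W[...,1]+.0115)<.026)
p=W[nt][:,:2]
for a in range(0,60,3):
    r=[]
    cs=[]
    for k in range(3):
        t=np.radians(a+60*k);d=p@[np.cos(t),np.sin(t)];lo,hi=np.percentile(d,[.7,99.3]);r.append(hi-lo);cs.append((hi+lo)/2)
    M=np.array([[np.cos(np.radians(a+60*k)),np.sin(np.radians(a+60*k))] for k in range(3)])
    print(a,np.round(r,4),np.sum(r).round(4),np.linalg.lstsq(M,cs,rcond=None)[0].round(4))
plan([.5044,.2887,.16],np.radians(91.7),v=.03)
```

```text
0 [0.0384 0.0386 0.0388] 0.1158 [ 0.6103 -0.0123]
3 [0.0381 0.0385 0.0385] 0.1152 [ 0.6103 -0.0123]
6 [0.0379 0.0383 0.0382] 0.1143 [ 0.6103 -0.0123]
9 [0.0376 0.0379 0.0378] 0.1132 [ 0.6103 -0.0123]
12 [0.0372 0.0373 0.0374] 0.112 [ 0.6104 -0.0123]
15 [0.0369 0.0368 0.037 ] 0.1107 [ 0.6104 -0.0123]
18 [0.0366 0.0364 0.0366] 0.1096 [ 0.6103 -0.0122]
21 [0.0361 0.0362 0.0363] 0.1086 [ 0.6104 -0.0123]
24 [0.0357 0.0358 0.0361] 0.1076 [ 0.6104 -0.0123]
27 [0.0359 0.0359 0.0362] 0.108 [ 0.6104 -0.0123]
30 [0.0361 0.0361 0.0365] 0.1087 [ 0.6103 -0.0122]
33 [0.0366 0.0367 0.0371] 0.1104 [ 0.6102 -0.0123]
36 [0.037  0.0372 0.0374] 0.1116 [ 0.6102 -0.0123]
39 [0.0373 0.0376 0.0376] 0.1125 [ 0.6102 -0.0123]
42 [0.0377 0.038  0.0379] 0.1136 [ 0.6102 -0.0123]
45 [0.038  0.0383 0.0383] 0.1146 [ 0.6103 -0.0123]
48 [0.0382 0.0385 0.0386] 0.1153 [ 0.6103 -0.0122]
51 [0.0384 0.0387 0.0387] 0.1158 [ 0.6103 -0.0123]
54 [0.0384 0.0389 0.0388] 0.1161 [ 0.6103 -0.0123]
57 [0.0386 0.0389 0.0387] 0.1162 [ 0.6103 -0.0122]
pos [0.5045 0.2888 0.0432] psi 91.65 q6 -1.125 t 7.73 tilt 1.16
([-0.0005, 0.0003, -0.0292], -0.0) 
([-0.0005, 0.0003, -0.0292], -0.0) 
([-0.0005, 0.0003, -0.0292], -0.0) 
([-0.0005, 0.0003, -0.0292], -0.0)
```

Request:
servo_tool(moves=[[190, [0, 0, -0.01], 0], [190, [0, 0, -0.02], 0], [190, [0, 0, -0.03], 0], [100, [0, 0, -0.03], -0.05], [100, [0, -0.02, -0.025], -0.06], [100, [0, -0.03, 0], -0.06], [100, [0, -0.03, 0], -0.06], [100, [-0.003, -0.03, 0], -0.06]])

```text
time: 8.4
tool_pos: [0.5251, 0.1823, 0.1688]
tcp_rot: [-0.527, 3.074, 0.015]
wrist_force: [0.7, 0.1, 0.2]
width: 0.606
```

Run:
```python
from plan import *
c=bot.read_camera("wrist");np.savez("w5.npz",**c);cv2.imwrite("pics/w5.png",c["pixels"][:,:,::-1])
s=bot.read_state();print(Ro.from_rotvec(s["tcp_rot"]).as_matrix()[:,2].round(3))
plan([.6103,-.0123,.15],np.radians(85),v=.028)
```

```text
[ 0.023  0.009 -1.   ]
pos [0.5274 0.1776 0.1689] psi 109.52 q6 -1.634 t 8.45 tilt 1.41
([-0.0018, -0.0258, 0.0024], 0.053) 
([-0.0032, -0.0257, 0.0024], 0.053) 
([-0.0045, -0.0255, 0.0024], 0.053) 
([-0.0059, -0.0252, 0.0024], 0.053) 
([-0.0072, -0.0249, 0.0024], 0.053) 
([-0.0085, -0.0245, 0.0024], 0.053) 
([-0.0098, -0.024, 0.0024], 0.053) 
([-0.0111, -0.0234, 0.0024], 0.053)
```

View pics/w5.png

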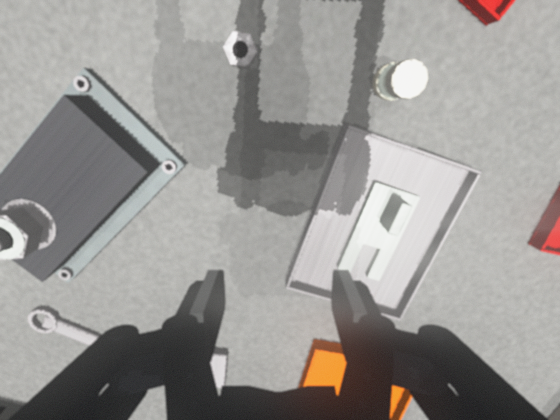

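The gauge lies flat in the steel tray at about (380,230), with its tab up. The nut is at the left edge at (10,240). Moving to the nut.

Request:
servo_tool(moves=[[100, [-0.002, -0.026, 0.002], 0.05], [100, [-0.003, -0.026, 0.002], 0.05], [100, [-0.0045, -0.0255, 0.002], 0.05], [100, [-0.006, -0.025, 0.002], 0.05], [100, [-0.007, -0.025, 0.002], 0.05], [100, [-0.008, -0.02, 0.002], 0.05], [100, [-0.008, -0.012, 0.002], 0.05], [100, [-0.004, -0.005, 0.002], 0.02]])

```text
time: 9.12
tool_pos: [0.6062, 0.0141, 0.1615]
tcp_rot: [0.081, 3.108, 0.018]
wrist_force: [0.8, -0.6, 0.1]
width: 0.609
```

Run:
```python
from plan import *
plan([.6103,-.0123,.15],np.radians(85),v=.028)
```

```text
pos [0.6062 0.0141 0.1615] psi 87.03 q6 -1.549 t 9.12 tilt 1.99
([-0.0025, -0.0132, 0.0057], 0.018) 
([-0.0028, -0.0131, 0.0057], 0.018)
```

Request:
servo_tool(moves=[[100, [-0.0025, -0.012, 0.001], 0.015], [100, [-0.0025, -0.01, 0.001], 0.01], [100, [0, -0.005, 0.001], 0.01], [100, [0, 0, 0], 0], [100, [0, 0, 0], 0], [100, [0, 0, 0], 0], [100, [0, 0, 0], 0], [100, [0, 0, 0], 0]])

```text
time: 9.78
tool_pos: [0.6087, -0.0137, 0.1589]
tcp_rot: [0.136, 3.107, 0.021]
wrist_force: [0.1, -0.8, 0.3]
width: 0.61
```

Run:
```python
from plan import *
c=bot.read_camera("wrist");np.savez("w6.npz",**c);cv2.imwrite("pics/w6.png",c["pixels"][:,:,::-1])
s=bot.read_state();print(Ro.from_rotvec(s["tcp_rot"]).as_matrix()[:,2].round(3))
plan([.6103,-.0123,.15],np.radians(85),v=.028)
W=cloud(c);z=W[...,2]
nt=(z>.070)&(z<.079)&(np.hypot(W[...,0]-.608,W[...,1]+.0115)<.026)
p=W[nt][:,:2];print(len(p),np.median(z[nt]))
for a in range(15,40,3):
    t=np.radians(a+60*np.arange(3));M=np.c_[np.cos(t),np.sin(t)];d=p@M.T
    lo,hi=np.percentile(d,[.7,99.3],axis=0);print(a,(hi-lo).round(4),np.linalg.lstsq(M,(lo+hi)/2,rcond=None)[0].round(4))
```

```text
[ 0.032  0.012 -0.999]
pos [ 0.6088 -0.0136  0.1589] psi 85.0 q6 -1.562 t 9.83 tilt 1.97
([-0.0011, 0.0013, 0.0089], 0.0) 
1556 0.07426804671001783
15 [0.0368 0.0365 0.0368] [ 0.6103 -0.0126]
18 [0.0363 0.036  0.0363] [ 0.6104 -0.0127]
21 [0.0361 0.0357 0.036 ] [ 0.6105 -0.0127]
24 [0.0359 0.0355 0.0358] [ 0.6106 -0.0127]
27 [0.036  0.0356 0.0359] [ 0.6105 -0.0125]
30 [0.0362 0.0358 0.0362] [ 0.6104 -0.0125]
33 [0.0367 0.036  0.0366] [ 0.6104 -0.0125]
36 [0.0371 0.0365 0.0369] [ 0.6103 -0.0125]
39 [0.0374 0.0368 0.0374] [ 0.6103 -0.0125]
```

View pics/w6.png

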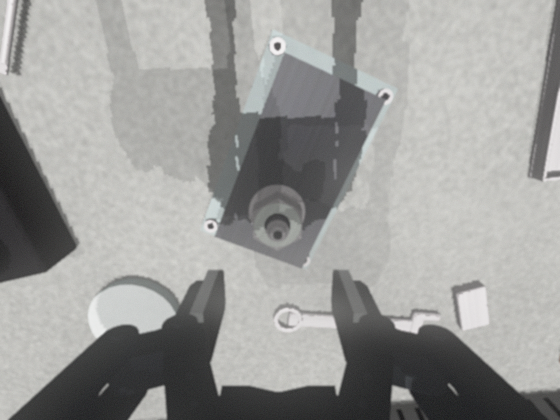

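Request:
servo_tool(moves=[[100, [-0.001, 0.001, 0.01], 0], [100, [-0.001, 0.001, 0.015], 0], [100, [0, 0, 0.015], 0], [100, [0, 0, 0.012], 0], [100, [0, 0, 0.01], 0], [100, [0, 0, 0.006], 0], [100, [0, 0, 0], 0], [100, [0, 0, 0], 0]])

```text
time: 10.5
tool_pos: [0.6137, -0.0086, 0.0855]
tcp_rot: [0.131, 3.106, 0.021]
wrist_force: [-0.6, 0.6, 0.9]
width: 0.61
```

Run:
```python
from plan import *
plan([.610,-.0127,.084],np.radians(85),v=.028)
```

```text
pos [ 0.6137 -0.0086  0.0855] psi 85.17 q6 -1.559 t 10.5 tilt 2.02
([0.0034, -0.0045, 0.0014], 0.003)
```

Request:
servo_tool(moves=[[100, [0.002, -0.002, 0.001], 0.002], [100, [0.0015, -0.002, 0], 0], [100, [0, 0, 0], 0], [100, [0, 0, 0], 0], [100, [0, 0, 0], 0], [100, [0, 0, 0], 0], [100, [0, 0, 0], 0], [100, [0, 0, 0], 0]])

```text
time: 11.17
tool_pos: [0.6119, -0.0132, 0.088]
tcp_rot: [0.135, 3.1, 0.021]
wrist_force: [0.2, 0.2, -0.1]
width: 0.611
```

Run:
```python
from plan import *
plan([.610,-.0127,.084],np.radians(85),v=.028);print(bot.read_state()["torque"])
```

```text
pos [ 0.6119 -0.0132  0.088 ] psi 85.01 q6 -1.564 t 11.17 tilt 2.34
([0.0021, 0.0002, 0.0039], 0.0) 
[0.00375274 0.05739793 0.00523708]
```

Request:
servo_tool(moves=[[100, [0.002, 0, 0.004], 0], [255, [0, 0, 0.001], 0], [255, [0, 0, 0.0003], 0], [255, [0, 0, 0.0003], 0], [255, [0, 0, 0.0003], 0], [255, [0, 0, 0], 0], [255, [0, 0, 0], 0], [255, [0, 0, 0], 0]], newtons=60)

```text
time: 11.83
tool_pos: [0.6101, -0.0132, 0.0823]
tcp_rot: [0.135, 3.1, 0.02]
wrist_force: [-1.1, -0.3, 1.0]
width: 0.141
```

Run:
```python
from plan import *
s=bot.read_state();print(s["width"]*85,s["wrist_force"],s["torque"]);plan([.610,-.0127,.084],np.radians(85),v=.028)
c=bot.read_camera("wrist");cv2.imwrite("pics/w7.png",c["pixels"][:,:,::-1])
```

```text
11.979975741060928 [-1.11582145 -0.32720831  0.97118167] [-0.04786787  0.05238522  0.0519454 ]
pos [ 0.6101 -0.0132  0.0823] psi 85.04 q6 -1.564 t 11.83 tilt 2.34
([0.0001, 0.0005, -0.0017], 0.001)
```

View pics/w7.png

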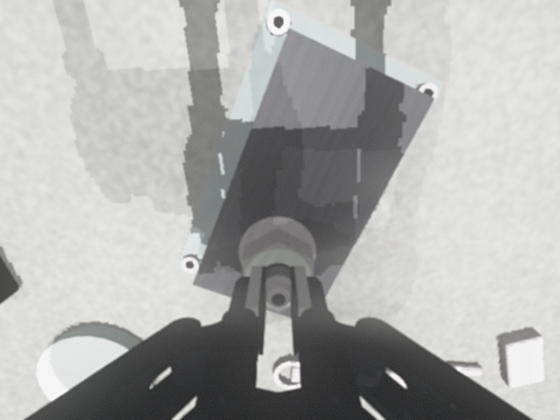

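Run:
```python
from plan import *
c=bot.read_camera("wrist");W=cloud(c)
s=bot.read_state();R=Ro.from_rotvec(s["tcp_rot"]).as_matrix()
for v in (225,240,250,258,264,268,272,278,285,292,300,310,330):
    print(v,[(u,((W[v,u]-s["tool_pos"])@R).round(4).tolist(),W[v,u,2].round(4)) for u in(250,258,278,298,305)])
cv2.imwrite("pics/w8z.png",cv2.resize(c["pixels"][200:340,210:350,::-1],None,fx=4,fy=4,interpolation=cv2.INTER_CUBIC))
```

```text
225 [(250, [0.0183, -0.015, 0.036], np.float64(0.0454)), (258, [0.0182, -0.0105, 0.0362], np.float64(0.0453)), (278, [0.0182, 0.001, 0.0361], np.float64(0.0454)), (298, [0.0184, 0.0124, 0.0359], np.float64(0.0459)), (305, [0.0181, 0.0165, 0.0366], np.float64(0.0452))]
240 [(250, [0.0088, -0.0153, 0.0366], np.float64(0.0451)), (258, [0.0153, -0.0096, 0.0211], np.float64(0.0605)), (278, [0.0205, 0.001, 0.0085], np.float64(0.073)), (298, [0.0142, 0.0118, 0.0236], np.float64(0.0583)), (305, [0.0087, 0.0167, 0.0367], np.float64(0.0455))]
250 [(250, [0.0127, -0.0134, 0.0141], np.float64(0.0675)), (258, [0.0151, -0.0089, 0.0088], np.float64(0.0728)), (278, [0.0159, 0.001, 0.0069], np.float64(0.0747)), (298, [0.0146, 0.011, 0.0098], np.float64(0.072)), (305, [0.0124, 0.0149, 0.0147], np.float64(0.0673))]
258 [(250, [0.0116, -0.0129, 0.007], np.float64(0.0746)), (258, [0.0111, -0.009, 0.0079], np.float64(0.0738)), (278, [0.0112, 0.001, 0.0078], np.float64(0.074)), (298, [0.0111, 0.0109, 0.008], np.float64(0.074)), (305, [0.0107, 0.0145, 0.0088], np.float64(0.0733))]
264 [(250, [0.0074, -0.013
[... 1732 characters left out ...]
16, 0.001, -0.0096], np.float64(0.0919)), (298, [0.0106, 0.0088, -0.0284], np.float64(0.1103)), (305, [0.0112, 0.0115, -0.0294], np.float64(0.1114))]
310 [(250, [0.0119, -0.0093, -0.0369], np.float64(0.1186)), (258, [0.0103, -0.0065, -0.0347], np.float64(0.1165)), (278, [-0.0196, 0.001, 0.0087], np.float64(0.0744)), (298, [0.009, 0.0086, -0.0328], np.float64(0.1148)), (305, [0.0124, 0.0108, -0.0376], np.float64(0.1195))]
330 [(250, [0.0124, -0.0083, -0.0489], np.float64(0.1305)), (258, [-0.0002, -0.0069, -0.0326], np.float64(0.1147)), (278, [-0.0913, 0.0011, 0.0848], np.float64(0.001)), (298, [0.0042, 0.0084, -0.0383], np.float64(0.1205)), (305, [0.012, 0.0099, -0.0484], np.float64(0.1303))]
```

View pics/w8z.png

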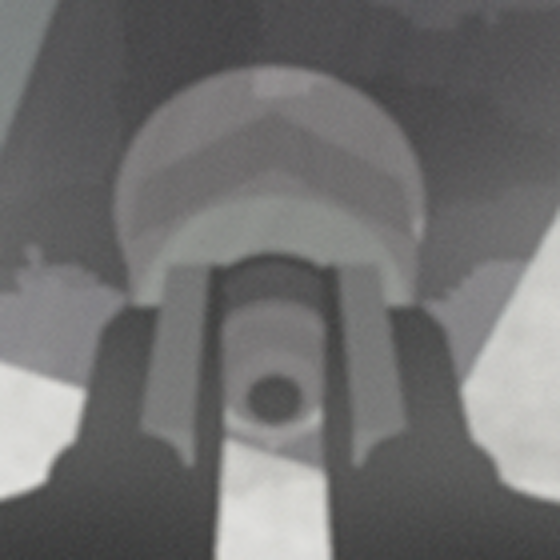

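Run:
```python
from plan import *
Rct=np.array([[0.001,-.948,-.32],[1,.001,0],[0,-.32,.948]]);o=np.array([.0827,-.0009,-.139])
for f in("w1","w6","w5","wrist0","wrist3"):
    c=dict(np.load(f+".npz"));K=c["intrinsics"];d=c["depth"]
    for u in((195,205,212,218) if f!="wrist0" else (170,176,182)):
        if f=="wrist3": u=u+50
        out=[]
        for v in range(258,300,3):
            P=o+Rct@(np.array([(u-K[0,2])/K[0,0],(v-K[1,2])/K[1,1],1])*d[v,u]); out.append((v,*(P*1000).round(0).astype(int)))
        out=[q for q in out if q[3]<60 ]
        print(f,u,out[:4])
```

```text
w1 195 [(282, np.int64(8), np.int64(-38), np.int64(-9)), (285, np.int64(7), np.int64(-38), np.int64(-11)), (288, np.int64(7), np.int64(-37), np.int64(-14)), (291, np.int64(7), np.int64(-37), np.int64(-16))]
w1 205 [(276, np.int64(11), np.int64(-33), np.int64(-10)), (279, np.int64(11), np.int64(-33), np.int64(-12)), (282, np.int64(12), np.int64(-32), np.int64(-16)), (285, np.int64(11), np.int64(-32), np.int64(-17))]
w1 212 [(270, np.int64(11), np.int64(-31), np.int64(-4)), (273, np.int64(11), np.int64(-31), np.int64(-7)), (276, np.int64(12), np.int64(-30), np.int64(-10)), (279, np.int64(11), np.int64(-30), np.int64(-13))]
w1 218 [(270, np.int64(11), np.int64(-29), np.int64(-4)), (273, np.int64(12), np.int64(-28), np.int64(-8)), (276, np.int64(11), np.int64(-27), np.int64(-10)), (279, np.int64(12), np.int64(-27), np.int64(-14))]
w6 195 [(282, np.int64(7), np.int64(-38), np.int64(-8)), (285, np.int64(8), np.int64(-38), np.int64(-11)), (288, np.int64(8), np.int64(-37), np.int64(-14)), (291, np.int64(7), np.int64(-37), np.int64(-16))]
w6 205 [(276, np.int64(11), np.int64(-33), np.int64(-9
[... 2196 characters left out ...]
64(-20), np.int64(30)), (267, np.int64(-5), np.int64(-20), np.int64(30))]
wrist3 255 [(258, np.int64(2), np.int64(-14), np.int64(28)), (261, np.int64(-1), np.int64(-14), np.int64(30)), (264, np.int64(-2), np.int64(-14), np.int64(29)), (267, np.int64(-5), np.int64(-14), np.int64(30))]
wrist3 262 [(258, np.int64(1), np.int64(-10), np.int64(29)), (261, np.int64(-1), np.int64(-10), np.int64(29)), (264, np.int64(-3), np.int64(-10), np.int64(29)), (267, np.int64(12), np.int64(-8), np.int64(-2))]
wrist3 268 [(258, np.int64(15), np.int64(-6), np.int64(0)), (261, np.int64(14), np.int64(-6), np.int64(0)), (264, np.int64(13), np.int64(-6), np.int64(-1)), (267, np.int64(12), np.int64(-6), np.int64(-2))]
```

The pads closed on the screw above the nut: the reading is about 12 mm, and the depth puts the tips at about 0.081, with the nut top at 0.0743. The fingertips therefore sit roughly at the reported TCP, not 25 mm ahead of it. I'll open, go 22 mm lower and regrip.

Request:
servo_tool(moves=[[100, [0, 0, 0], 0], [100, [0, 0, 0], 0], [100, [0, 0, 0], 0], [100, [0, 0.0005, 0.005], 0], [100, [0, 0, 0.006], 0], [100, [0.0005, 0, 0.006], 0], [100, [0.0005, 0, 0.004], 0], [100, [0, 0, 0], 0]])

```text
time: 12.6
tool_pos: [0.6098, -0.0118, 0.0582]
tcp_rot: [0.135, 3.1, 0.021]
wrist_force: [0.3, -0.1, -0.9]
width: 0.612
```

Run:
```python
from plan import *
s=bot.read_state();print(s["width"],s["wrist_force"]);plan([.610,-.0129,.0605],np.radians(85),v=.028)
```

```text
0.6115066737893856 [ 0.31047247 -0.14464007 -0.85396873]
pos [ 0.6098 -0.0118  0.0582] psi 85.03 q6 -1.564 t 12.6 tilt 2.33
([-0.0004, -0.001, -0.0023], 0.001)
```

Request:
servo_tool(moves=[[100, [-0.0004, -0.001, -0.0025], 0], [255, [0, 0, 0], 0], [255, [0, 0, 0], 0], [255, [0, 0, 0], 0], [255, [0, 0, 0], 0], [255, [0, 0, 0], 0], [255, [0, 0, 0], 0], [255, [0, 0, 0], 0]], newtons=80)

```text
time: 13.27
tool_pos: [0.609, -0.013, 0.0599]
tcp_rot: [0.135, 3.103, 0.021]
wrist_force: [0.2, -0.2, -1.5]
width: 0.4
```

Run:
```python
from plan import *
s=bot.read_state();print(s["width"]*85,s["wrist_force"],s["torque"]);plan([.610,-.0129,.0605],np.radians(85),v=.028)
c=bot.read_camera("wrist");cv2.imwrite("pics/w9.png",c["pixels"][:,:,::-1])
```

```text
33.98591538067936 [ 0.24787361 -0.24869409 -1.46345319] [-0.0262738   0.02541372 -0.09736583]
pos [ 0.609  -0.013   0.0599] psi 85.02 q6 -1.565 t 13.27 tilt 2.2
([-0.0011, 0.0002, -0.0005], 0.0)
```

View pics/w9.png

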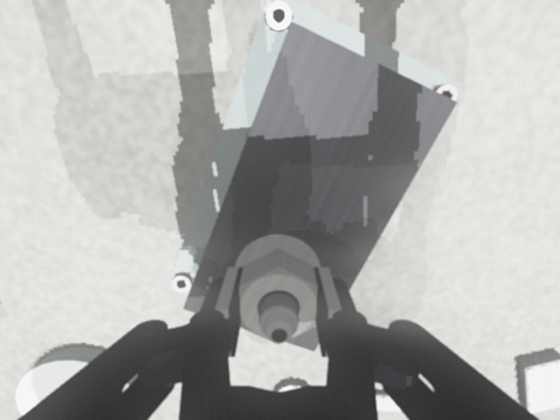

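Both pads are on opposite flats of the nut, at about (232,290) and (325,290). Starting to run it down.

Request:
servo_tool(moves=[[255, [0, 0, 0.0003], 0.06], [255, [0, 0, 0.0004], 0.12], [255, [0, 0, 0.0004], 0.12], [255, [0, 0, 0.0004], 0.12], [255, [0, 0, 0.0004], 0.12], [255, [0, 0, 0.0004], 0.12], [255, [0, 0, 0.0004], 0.12], [255, [0, 0, 0], 0]])

```text
time: 13.98
tool_pos: [0.6097, -0.0116, 0.0574]
tcp_rot: [1.351, 2.804, 0.042]
wrist_force: [0.5, 0.9, -0.5]
width: 0.404
```

```bash
cat > st.py <<'E'
from plan import *
s=bot.read_state();R=Ro.from_rotvec(s["tcp_rot"]).as_matrix()
ps=np.degrees(psi(R))
print("w",s["width"]*85,"F",s["wrist_force"].round(2),"T",s["torque"].round(3),"pos",s["tool_pos"].round(4),"psi",ps.round(2),"q6",s["q"][5].round(3),"tilt",np.degrees(np.arccos(-R[2,2])).round(2),"t",round(s["time"],2))
turned=np.radians((85.02-ps)%360);print("turned",turned.round(3),"expected nut drop mm",(turned*3.183).round(2),"tcp drop",((.0599-s["tool_pos"][2])*1e3).round(2))
print("joint6 torque",s["joint_torque"].round(3))
print("to axis, tool frame", (R.T@(np.array([.6095,-.013,s["tool_pos"][2]])-s["tool_pos"])).round(4))
E
python3 st.py
```

```text
w 34.37267913186897 F [ 0.46  0.88 -0.52] T [-0.504  0.191 -0.078] pos [ 0.6097 -0.0116  0.0574] psi 38.55 q6 -0.752 tilt 2.26 t 13.98
turned 0.811 expected nut drop mm 2.58 tcp drop 2.53
joint6 torque [-3.2000e-02 -4.7545e+01 -3.1356e+01  4.2000e-01 -3.5100e-01  1.0560e+00]
to axis, tool frame [-0.001 -0.001 -0.   ]
```

Request:
servo_tool(moves=[[255, [0, 0, 0.0004], 0.12], [255, [0, 0, 0.0004], 0.12], [255, [0, 0, 0.0004], 0.12], [255, [0, 0, 0.0004], 0.12], [255, [0, 0, 0.0004], 0.12], [255, [0, 0, 0.0004], 0.12], [255, [0, 0, 0.0004], 0.12], [255, [0, 0, 0.0004], 0.12]])

```text
time: 14.65
tool_pos: [0.6116, -0.0113, 0.0544]
tcp_rot: [2.51, 1.861, 0.059]
wrist_force: [1.5, 0.4, -2.2]
width: 0.403
```

```bash
python3 st.py
```

```text
w 34.29498363354835 F [ 1.5   0.39 -2.2 ] T [-0.438  0.396  0.085] pos [ 0.6116 -0.0113  0.0544] psi -16.93 q6 0.219 tilt 2.36 t 14.65
turned 1.779 expected nut drop mm 5.66 tcp drop 5.51
joint6 torque [ -0.485 -48.417 -30.858   0.411  -0.153  -1.401]
to axis, tool frame [-0.0023 -0.0015 -0.0001]
```

Request:
servo_tool(moves=[[255, [0, 0, 0.0004], 0.12], [255, [0, 0, 0.0004], 0.12], [255, [0, 0, 0.0004], 0.12], [255, [0, 0, 0.0004], 0.12], [255, [0, 0, 0.0004], 0.12], [255, [0, 0, 0.0004], 0.12], [255, [0, 0, 0.0004], 0.12], [255, [0, 0, 0.0004], 0.12]])

```text
time: 15.32
tool_pos: [0.6134, -0.0127, 0.0514]
tcp_rot: [3.104, 0.473, 0.065]
wrist_force: [1.7, -1.2, -0.7]
width: 0.4
```

```bash
python3 st.py
```

```text
w 33.97004191248436 F [ 1.68 -1.21 -0.7 ] T [-0.406  0.367  0.097] pos [ 0.6134 -0.0127  0.0514] psi -72.68 q6 1.196 tilt 2.39 t 15.32
turned 2.752 expected nut drop mm 8.76 tcp drop 8.52
joint6 torque [  0.113 -48.363 -30.936   0.509  -0.325  -1.408]
to axis, tool frame [-0.0038 -0.0009 -0.0002]
```

Request:
servo_tool(moves=[[255, [0, 0, 0.0003], 0.06], [255, [0, 0, 0.0002], 0.05], [255, [0, 0, 0.0002], 0.05], [255, [0, 0, 0.0002], 0.05], [255, [0, 0, 0.0002], 0.05], [255, [0, 0, 0.0002], 0.05], [255, [0, 0, 0.0002], 0.05], [255, [0, 0, 0.0001], 0.03]])

```text
time: 15.98
tool_pos: [0.6134, -0.0137, 0.0502]
tcp_rot: [-3.135, 0.121, -0.061]
wrist_force: [1.5, 0.1, -2.6]
width: 0.4
```

```bash
python3 st.py
```

```text
w 34.02847723055635 F [ 1.54  0.1  -2.57] T [-0.285  0.413  0.077] pos [ 0.6134 -0.0137  0.0502] psi -94.4 q6 1.578 tilt 2.24 t 15.98
turned 3.131 expected nut drop mm 9.97 tcp drop 9.74
joint6 torque [ -0.47  -48.508 -30.916   0.243  -0.386  -0.074]
to axis, tool frame [-0.0039 -0.0004 -0.0001]
```

Request:
servo_tool(moves=[[255, [0, 0, 0.0001], 0.02], [255, [0, 0, 0.0001], 0.02], [255, [0, 0, 0.0001], 0.02], [255, [0, 0, 0.0001], 0.02], [255, [0, 0, 0.0001], 0.02], [255, [0, 0, 0.0001], 0.02], [255, [0, 0, 0.0001], 0.02], [255, [0, 0, 0.0001], 0.02]])

```text
time: 16.65
tool_pos: [0.6133, -0.0141, 0.0496]
tcp_rot: [-3.113, 0.374, -0.059]
wrist_force: [0.6, -0.2, 0.6]
width: 0.401
```

```bash
python3 st.py
```

```text
w 34.05283202356029 F [ 0.6  -0.2   0.63] T [-0.418  0.559  0.098] pos [ 0.6133 -0.0141  0.0496] psi -103.7 q6 1.741 tilt 2.17 t 16.65
turned 3.294 expected nut drop mm 10.48 tcp drop 10.33
joint6 torque [ -0.147 -48.127 -30.801   0.374  -0.542  -0.184]
to axis, tool frame [-0.0039 -0.0001 -0.0001]
```

Request:
servo_tool(moves=[[255, [0, 0, 0.0001], 0.013], [255, [0, 0, 0.0001], 0.013], [255, [0, 0, 0.0001], 0.013], [255, [0, 0, 0.0001], 0.013], [255, [0, 0, 0.0001], 0.013], [255, [0, 0, 0.0001], 0.013], [255, [0, 0, 0.0001], 0.013], [255, [0, 0, 0.0001], 0.013]])

```text
time: 17.32
tool_pos: [0.6132, -0.0143, 0.0492]
tcp_rot: [-3.084, 0.553, -0.058]
wrist_force: [-0.0, 0.4, 1.0]
width: 0.402
```

```bash
python3 st.py
```

```text
w 34.134447777324645 F [-0.01  0.4   1.  ] T [-0.411  0.698  0.083] pos [ 0.6132 -0.0143  0.0492] psi -110.31 q6 1.857 tilt 2.15 t 17.32
turned 3.409 expected nut drop mm 10.85 tcp drop 10.72
joint6 torque [-1.7000e-02 -4.7638e+01 -3.0666e+01  4.3000e-01 -7.3500e-01 -9.0000e-02]
to axis, tool frame [-0.0039  0.     -0.0001]
```

Request:
servo_tool(moves=[[255, [0, 0, 0.0001], 0.013], [255, [0, 0, 0], 0.013], [255, [0, 0, 0], 0.013], [255, [0, 0, 0], 0.013], [255, [0, 0, 0], 0.013], [255, [0, 0, 0], 0.013], [255, [0, 0, 0], 0.013], [255, [0, 0, 0], 0.013]])

```text
time: 17.98
tool_pos: [0.6131, -0.0143, 0.049]
tcp_rot: [-3.047, 0.726, -0.057]
wrist_force: [0.8, 0.3, -0.3]
width: 0.4
```

```bash
python3 st.py
```

```text
w 34.02698895007816 F [ 0.76  0.34 -0.33] T [-0.591  0.745  0.351] pos [ 0.6131 -0.0143  0.049 ] psi -116.8 q6 1.971 tilt 2.13 t 17.98
turned 3.522 expected nut drop mm 11.21 tcp drop 10.93
joint6 torque [ -0.638 -47.968 -30.682   0.647  -0.691   0.192]
to axis, tool frame [-0.0038  0.0004 -0.0001]
```

Torque has risen to 0.35 N m while moving, including about 0.08 of drag, so the nut is seated. Holding to read it at standstill.

Request:
servo_tool(moves=[[255, [0, 0, 0], 0.003], [255, [0, 0, 0], 0], [255, [0, 0, 0], 0], [255, [0, 0, 0], 0], [255, [0, 0, 0], 0], [255, [0, 0, 0], 0], [255, [0, 0, 0], 0], [255, [0, 0, 0], 0]])

```text
time: 18.65
tool_pos: [0.6131, -0.0144, 0.049]
tcp_rot: [-3.046, 0.731, -0.057]
wrist_force: [0.8, -0.0, 0.3]
width: 0.395
```

```bash
python3 st.py
```

```text
w 33.58294712436539 F [ 0.77 -0.04  0.32] T [-0.549  0.761  0.294] pos [ 0.6131 -0.0144  0.049 ] psi -116.99 q6 1.975 tilt 2.12 t 18.65
turned 3.526 expected nut drop mm 11.22 tcp drop 10.95
joint6 torque [ -0.53  -47.927 -30.671   0.626  -0.7     0.332]
to axis, tool frame [-0.0038  0.0004 -0.0001]
```

Standstill reads 0.294 N m (true value 0.29–0.37), which is on target. Letting go and retreating.

Request:
servo_tool(moves=[[80, [0, 0, 0], 0], [80, [0, 0, 0], 0], [80, [0, 0, 0], 0], [80, [0, 0, 0], 0], [80, [0, 0, -0.006], 0], [80, [0, 0, -0.015], 0], [80, [0, 0, -0.025], 0], [80, [0, 0, -0.03], 0]])

```text
time: 19.32
tool_pos: [0.6049, -0.0135, 0.1198]
tcp_rot: [-3.043, 0.74, -0.036]
wrist_force: [0.3, -0.5, -0.1]
width: 0.684
```

```bash
python3 st.py
```

```text
w 58.111030818754784 F [ 0.29 -0.54 -0.05] T [-0.015  0.022  0.013] pos [ 0.6049 -0.0135  0.1198] psi -117.34 q6 1.978 tilt 1.44 t 19.32
turned 3.532 expected nut drop mm 11.24 tcp drop -59.86
joint6 torque [ 4.9000e-02 -4.3095e+01 -3.2086e+01  2.6000e-02 -8.5300e-01 -4.0000e-03]
to axis, tool frame [ 0.0038 -0.0026  0.0001]
```

Request:
servo_tool(moves=[[80, [0, 0, -0.03], 0], [80, [0, 0, -0.03], 0], [80, [0.01, 0, -0.02], 0], [80, [0.01, 0, -0.01], 0], [80, [0, 0, 0], 0], [80, [0, 0, 0], 0], [80, [0, 0, 0], 0], [80, [0, 0, 0], 0]])

```text
time: 19.98
tool_pos: [0.6226, -0.0228, 0.225]
tcp_rot: [-3.038, 0.742, -0.056]
wrist_force: [-0.1, 1.1, -0.2]
width: 0.686
```

Run:
```python
from plan import *
for n in["wrist","side"]:
    c=bot.read_camera(n);np.savez(n+"9.npz",**c);cv2.imwrite(f"pics/{n}9.png",c["pixels"][:,:,::-1])
    W=cloud(c);z=W[...,2]
    nt=(z>.056)&(z<.07)&(np.hypot(W[...,0]-.610,W[...,1]+.0125)<.02)&(np.hypot(W[...,0]-.610,W[...,1]+.0125)>.012);print(n,"nut top z",np.median(z[nt]),nt.sum())
    g=(abs(W[...,0]-.52)<.09)&(abs(W[...,1]-.285)<.055)
    p=W[g&(z>.007)&(z<.015)];print("gauge plate z",np.median(p[:,2]) if len(p) else None,cv2.minAreaRect(p[:,:2].astype(np.float32)) if len(p) else None)
    p=W[g&(z>.034)&(z<.05)];print("tab",len(p),p.mean(0) if len(p) else None)
s=bot.read_state();print(s["tool_pos"],s["wrist_force"])
```

```text
wrist nut top z 0.0629454034286665 652
gauge plate z 0.010575278940107303 ((0.5116913318634033, 0.29061222076416016), (0.13372105360031128, 0.05579178035259247), 1.4629203081130981)
tab 0 None
side nut top z 0.0625225367475526 53
gauge plate z 0.010531588918540048 ((0.5249125361442566, 0.2841675281524658), (0.17065781354904175, 0.10948598384857178), 0.5473195910453796)
tab 67 [0.50131524 0.29220434 0.03897379]
[ 0.62223702 -0.02274435  0.224311  ] [0.49770539 0.47042503 0.66822473]
```

View pics/wrist9.png

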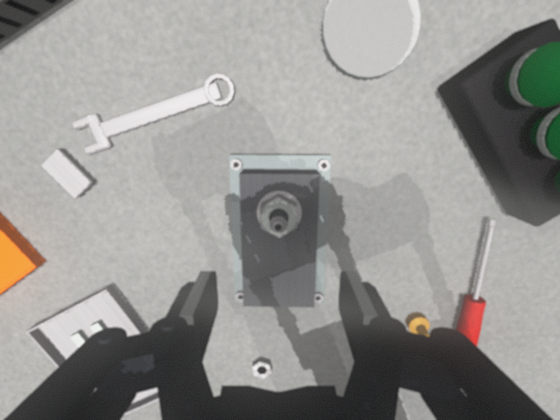

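View pics/side9.png

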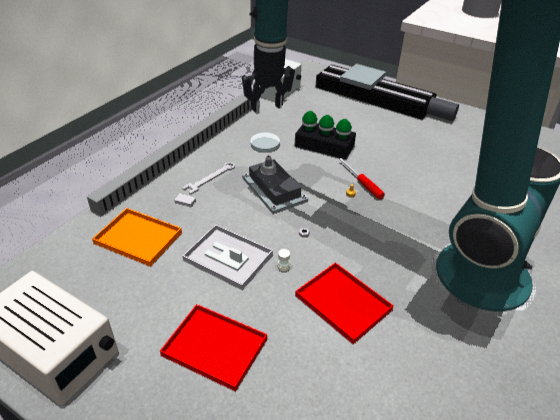

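The side view shows the gauge flat in the steel tray at (228,255) and the nut seated on the block at (269,168). The bench items look unmoved and the arm is clear. Handing in.

```bash
python3 -c "
from workcell import bot
print(bot.finish_job())"
```

```text
the job is handed in; nothing more can be done
None
```

The gauge is out and lying flat in the steel tray, and the nut is seated and tightened. I then let go and handed the job in at about 20 s of the 72 s allowed; no verdict is reported back.

- **Gauge:** drawn straight back about 75 mm along the deck and set down tab up. The depth images put its plate top at about 10.6 mm (11 expected) and the tab's middle well inside the tray.
- **Nut:** run down 3.5 rad clockwise in one grip, with about 0.08 N m of running drag. At the seat the torque read 0.35 N m while still turning and 0.294 N m at standstill, which means 0.29–0.37 N m allowing for the drag. After I let go, its top measured 62.5–62.9 mm above the bench (63 expected when seated). I did not re-measure how tightly it stayed seated after springing back.
- **Other things on the bench:** they look unmoved in the last pictures; I did not measure each one. The arm ended clear of everything at z ≈ 0.22 m.

Some readings disagreed along the way:
- **Fingertip position:** in the camera depth the fingertips sat roughly at the reported TCP, not 25 mm ahead of it. My first attempt at the nut therefore closed on the screw above it. I opened and regripped 22 mm lower, and nothing appeared to be disturbed.
- **Tool tilt:** it drifted to about 2° during the moves, causing bending moments of up to about 0.8 N m while turning the nut, but no significant forces.
- **Camera agreement:** the top and side cameras differed by up to about 4 mm, so I relied on the wrist camera.

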